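# Fit the splined carousel on the tube mixer

### The job

Put the small tube mixer back together: set the carousel on the splined stub of the drive base, turned so that the teeth mesh and it slides down fully home, then the spacer sleeve over the stub onto the carousel's hub, then the retaining cap over the stub's tip onto the spacer, each one fully down on the one below. Leave the other things on the worktop standing where they are.

Things in the scene. Friction and masses are not known exactly. Their poses are not given: they have to be found in the camera images.
- drive_base: white square drive base of the mixer, 96 x 96 x 45 mm high, fixed to the worktop; origin: centre of its underside. The steel splined stub stands upright at its centre. Behind it, at x > 0.66, is low clutter (tray and cups up to 80 mm high). The front edge of the worktop is at about x = 0.38
- left_corner (a point): nearest corner of the big cream analyser on the left, fixed, at worktop height: treat everything with greater y and greater x as solid; likewise everything with y under -0.36 (the right analyser).
- dock_top (a point): centre of the top of the empty meter dock, a fixed white block with dark top, 166 mm long along this x axis, 74 mm wide, 38 mm high, round ends, right of the drive base
- stub_seat (a point): point on the stub's axis on top of its round shoulder (44 mm diameter, 4 mm high), 49 mm above the worktop; the carousel's underside must rest here. z up along the stub; the frame turns with it. Six equal teeth at 60 degree pitch, one along this x axis, each 5 mm wide, tips on a 30 mm circle, core 20 mm diameter, reach from here up to 24 mm
- stub_tip (a point): top of the stub, on its axis, 68 mm above the seat. From the top down: smooth tip of 14 mm diameter (its last 3 mm tapered) to 34 mm above the seat, where it widens to the plain 20 mm core at 28 mm; the spline's teeth begin at 24 mm
- stub (a joint): turn of the stub in the drive base, rad, positive anticlockwise from above, 0 = one tooth along the base's x axis. Starts anywhere from -1.5 to 1.5; stiff, about 0.15 N m of friction
- carousel: aluminium tube carousel with six forked arms, 84 mm across, 8 mm thick; origin: centre of its underside, z up through the hub; starts flat, hub up. 0.16 kg. Arms, hub flats and inner tooth gaps all face the same six directions: its x axis and every 60 degrees. It slides on when its x axis lies along any tooth of the stub, within about 6 degrees
- hub_top (a point): centre of the top of the carousel's hexagonal hub, 46 mm across flats, 38 mm above the underside; grip two facing flats, above the arms. The bore goes right through: six straight inner teeth 3.8 mm wide, tips on a 22 mm circle, stand midway between the six directions; the gaps between them reach out to a 33 mm circle
- spacer: plain steel spacer sleeve, a thick ring 40 mm outside, 17 mm bore right through, 18 mm high; origin: centre of its underside; starts flat. 60 g. It rests on the carousel's hub, its underside 38 mm above the stub seat
- spacer_mid (a point): the middle of the spacer sleeve, on its axis, 9 mm above its underside
- cap: grey round retaining cap with fluted side, 34 mm diameter, 30 mm high, closed at the top, with a 17 mm bore 20 mm deep open at the underside; origin: centre of its underside, z up; starts standing on its open end. 50 g. It rests on the spacer, its underside 56 mm above the stub seat
- sample_pot: bystander: capped white sample pot, 43 mm diameter, 84 mm high; origin: centre of its underside
- vial_box: bystander: small carton, 28 x 34 mm, 58 mm high; origin: centre of its underside
- saline_bottle: bystander: small bottle with a blue cap, 34 mm diameter, 79 mm high; origin: centre of its underside
- pill_jar: bystander: small white jar, 34 mm diameter, 46 mm high; origin: centre of its underside
- spray_bottle: bystander: spray bottle, 48 mm diameter, 184 mm high, close to the drive base; origin: centre of its underside
- meter: bystander: handheld meter, 174 x 78 x 48 mm high, lying at the far left; origin: centre of its underside, x along its length

How it is judged (in metres and radians):
On the way, in this order (a step that is already met when the one before it is completed fails the run):
1. the carousel is on the spline, fully down on the shoulder of the stub (z of carousel in the frame of stub_seat between -0.003 and 0.003 m and horizontal distance between carousel and stub_seat below 0.003 m and angle between carousel's own z axis and vertical below 0.06 rad), for 0.2 s.
2. the spacer sleeve is over the stub, down on the hub of the seated carousel (all of step 1 and z of spacer_mid in the frame of stub_seat between 0.044 and 0.05 m and horizontal distance between spacer_mid and stub_seat below 0.004 m), for 0.2 s.
3. the cap is over the tip of the stub, down on the spacer (all of step 2 and z of cap in the frame of stub_seat between 0.053 and 0.0595 m and horizontal distance between cap and stub_seat below 0.004 m and angle between cap's own z axis and vertical below 0.08 rad), for 0.2 s.
At the end, for the whole second after the job is handed in: The carousel, hub up, rests within 3 mm of the stub seat in height and sideways; the middle of the spacer is 47 mm above the seat (3 mm either way) and within 4 mm of the axis; the cap's underside is 56 mm above the seat (3 mm either way) and within 4 mm of the axis, upright; all three are still (all of step 3 and linear speed of each of carousel, spacer, cap below 0.02 m/s); the robot touches nothing.
It fails at once if a bystander is pushed more than 30 mm away (distance of any of sample_pot, vial_box, saline_bottle, pill_jar, spray_bottle, meter from where it was at the start of the episode above 0.03 m).
It fails at once if a standing bystander is tipped over (angle between any of sample_pot, vial_box, saline_bottle, pill_jar, spray_bottle, meter's own z axis and vertical above 0.5 rad).
It also fails if it takes over 72 s, if anything falls off the work surface, if the arm or the gripper's body presses on something with over 40 N, if the wrist force passes 120 N, or if a joint passes its speed limit or range.

### The arm

A 7-joint arm with a two-finger parallel gripper is mounted at the origin on a cart in front of the work surface, level with it; the furniture and walls round the work are solid. World frame = base frame: x ahead of the robot, y to its left, z up, the work surface at z = 0. Lengths are in mm, angles in degrees, forces in N, time in s.
With the tool pointing down it reaches from about 400 to 850 mm from the base axis. Payload 4.5 kg.
Tool frame: the origin (TCP) lies between the finger pads; the fingertips stand 8 mm ahead of it and the grasp point (between the pads) lies 11 mm behind it; z points along the fingers, y is the line along which they close (so a half turn about z gives the same grasp; the last joint's range is limited). The gripper opens to 88 mm and grips with 3 to 60 N. Pads are 18 mm wide; open, the fingers measure 123 mm over their backs; the gripper's body (75 mm by 187 mm) begins 45 mm behind the grasp point.
Start: joints at [-69.167, 39.483, -11.15, 89.685, 9.013, 51.709, -12.324], TCP at [202.39, 591.347, 246.743] pointing down, gripper open.
Joint ranges: [-172.22, 172.22], [-26.19, 119.32], [-84.43, 86.54], [7.71, 146.69], [-57.33, 237.33], [2.42, 119.75], [-152.13, 152.13]. Speed limits (degrees/s): [147.25, 147.25, 180, 180, 180, 180, 180].

### API

Orientations are given as a 3x3 rotation matrix whose columns are the frame's x, y, z axes.
In Python, from rig import bot gives the robot as it stands.
- The arm moves only by the shell command python3 -m handwheel 'ROWS' [FORCE]. ROWS is JSON, a list of rows, each a list of 3 entries, a list of its own where there are three numbers: the shift along the tool's x, y, z in units of 40 mm (1.0 is 40 mm), then the turn about the tool's z in units of 6 degrees (1.0 is 6 degrees), then the closure, from 0 (fully open) to 1 (shut). A call has 1 to 5 rows; each row is the pose to reach, as a shift and turn from the pose commanded when the call began, along the tool's axes at that moment; what a row does not reach only later rows make up. A row lasts 1/10 s, in which the tool goes at most 50 mm and 8.59 degrees, less where a joint would pass 70% of its speed; a pose out of reach is approached as far as the arm can. A call with a gripper value outside its range is refused whole. The fingers move at their own pace and stop on an object; FORCE is the grip in N (left out, the last holds). Time passes only in rows, so rows that repeat a pose let the fingers close. It gives the time, the measured TCP pose, the force, the opening and the grip force at its end, in the units of the state.
- bot.sense(): the state, without advancing time (a new reading comes with each control period).
- bot.get_image(name): name is "scene" or "top"; returns the picture (480x640x3 uint8, blue, green, red); there is no depth.
- bot.get_calibration(name): a dict with "mtx" (3x3 intrinsics, pixels), "T" (4x4, takes a point from camera to world coordinates). Camera axes: x right, y up, looking along -z (the intrinsics and any distortion apply to the point x, -y, -z); pixel columns grow to the right and rows downward; lengths in mm; the calibration is good to about 2 mm. A picture is of the moment at which its call begins. get_calibration takes no time and is no camera call.
- bot.close_job(): hands the job in; it is judged then, once.
The state is a dict: "time_s": time; "joint_pos": joint angles; "qvel": joint speeds; "effort": joint torques, N m; "position": TCP position; "tool_rot": TCP orientation; "ft_force": force on the tool from outside, world axes, zero at the start; "ft_torque": the same for the moment, N m; "width": opening from 0.0 (shut) to 1.0 (fully open); "grip_force": force on a finger pad.
Only numpy, scipy, OpenCV 4.12 (cv2) and the standard library are available. Lean on these libraries where they do the work, as an engineer would, in place of code of your own. Each camera call takes 0.05 s, during which the arm holds its last target. There are 200 camera calls.

## Working session

There is one attempt and no reset: what is moved stays moved. The work goes in short steps, Python scripts to look and compute and a shell command to move; the robot and the scene stay as the last step left them, time stands still between calls to the robot, and variables do not carry over. Pictures are saved under pics/ and viewed, at most 10 in all, crops included, and the job is handed in when it is done.

```bash
ls; mkdir -p pics; python3 - <<'E'
from rig import bot
import cv2, numpy as np
np.set_printoptions(precision=3,suppress=True)
for n in("scene","top"):
    cv2.imwrite(f"pics/{n}0.png",bot.get_image(n)); print(n,bot.get_calibration(n))
print(bot.sense())
E
```

```text
pics
scene {'mtx': array([[433.729,   0.   , 323.97 ],
       [  0.   , 433.729, 239.232],
       [  0.   ,   0.   ,   1.   ]]), 'T': array([[   0.645,    0.446,   -0.62 ,  -84.949],
       [  -0.764,    0.372,   -0.527, -406.463],
       [  -0.004,    0.814,    0.581,  629.873],
       [   0.   ,    0.   ,    0.   ,    1.   ]])}
top {'mtx': array([[542.823,   0.   , 315.856],
       [  0.   , 542.823, 241.932],
       [  0.   ,   0.   ,   1.   ]]), 'T': array([[   0.023,    0.997,   -0.077,  416.437],
       [  -1.   ,    0.023,   -0.01 ,   75.133],
       [  -0.008,    0.077,    0.997, 1543.732],
       [   0.   ,    0.   ,    0.   ,    1.   ]])}
{'time_s': 0.1, 'joint_pos': array([-69.165,  39.528, -11.145,  89.737,   9.012,  51.708, -12.323]), 'qvel': array([-0.057, -0.154, -0.031, -0.103, -0.045, -0.058, -0.119]), 'effort': array([ -0.003, -52.85 ,  -1.272, -15.384,  -0.053,   0.002,   0.   ]), 'position': array([202.296, 590.795, 245.998]), 'tool_rot': array([[-0.946,  0.324, -0.   ],
       [ 0.324,  0.946, -0.002],
       [-0.   , -0.002, -1.   ]]), 'ft_force': array([ 0.333,  0.253, -0.104]), 'ft_torque': array([-0.027, -0.004, -0.011]), 'grip_force': 0.0, 'width': 1.0020704915616887}
```

View pics/scene0.png

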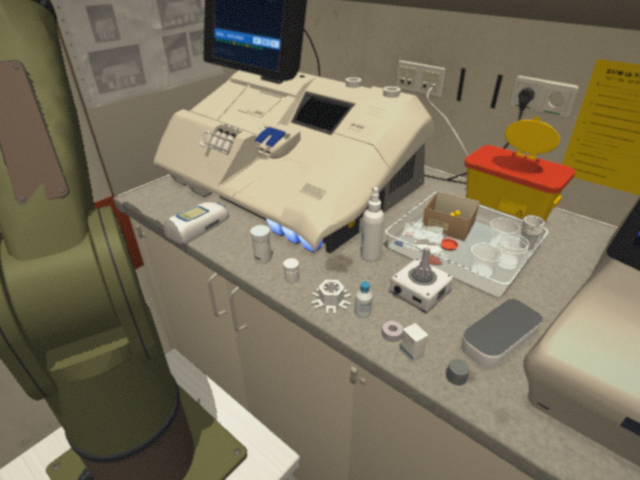

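View pics/top0.png

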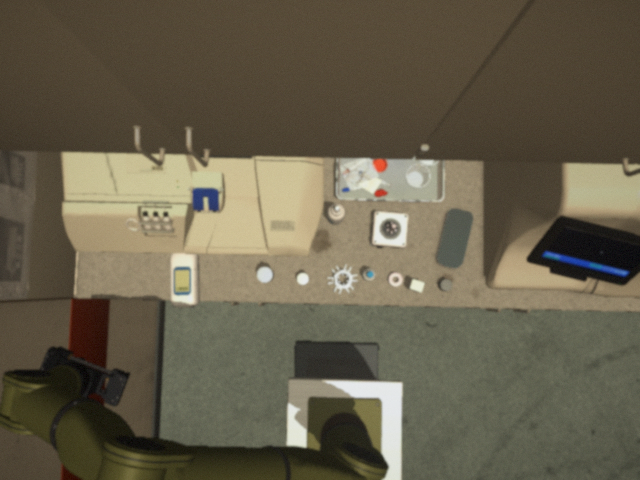

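The scene view shows the carousel at (331,293), spacer (392,330), cap (457,371) and base (422,282). In the top view they are at (343,279), (396,279), (445,284) and (390,230). I'll enlarge for angles and centres.

```bash
cat > h.py <<'E'
from rig import bot
import cv2, numpy as np
np.set_printoptions(precision=2,suppress=True)
def avg(n,k=4): return np.mean([bot.get_image(n).astype(float) for _ in range(k)],0).astype(np.uint8)
def ray(n,u,v):
    c=bot.get_calibration(n);T=c["T"];d=np.linalg.inv(c["mtx"])@[u,v,1];return T[:3,3],T[:3,:3]@(d*[1,-1,-1])
def atz(n,u,v,z):
    o,d=ray(n,u,v);return o+d*(z-o[2])/d[2]
def proj(n,p):
    c=bot.get_calibration(n);T=c["T"];q=(T[:3,:3].T@(np.asarray(p,float)-T[:3,3]))*[1,-1,-1];q=c["mtx"]@q;return q[:2]/q[2]
def crop(im,u,v,w,h,s): # s x zoom; pixel = u0+X/s
    u0,v0=int(u-w/2),int(v-h/2);return cv2.resize(im[v0:v0+h,u0:u0+w],None,fx=s,fy=s,interpolation=cv2.INTER_CUBIC)
E
python3 - <<'E'
from h import *
t=avg("top");s=avg("scene")
cv2.imwrite("pics/t1.png",t);cv2.imwrite("pics/s1.png",s)
A=np.hstack([crop(t,343,279,50,40,8),crop(t,390,230,50,40,8)])
B=np.hstack([crop(s,331,293,50,40,8),crop(s,422,280,72,58,8)[:464:,:576]]) if 0 else np.hstack([crop(s,331,293,50,40,8),cv2.resize(crop(s,422,278,70,56,8),(400,320))])
cv2.imwrite("pics/c1.png",cv2.resize(np.vstack([A,B]),(750,600)))
for k,(u,v,z) in dict(car=(343,279,38),sp=(396,279,18),cap=(445,284,30),base=(390,230,45),sal=(369,273,79),vial=(417,285,58),jar=(303,278,46),spray=(336,212,184),pot=(264,273,84),dock=(454,238,38)).items(): print(k,atz("top",u,v,z))
for k,(u,v,z) in dict(car=(331,287,38),sp=(392,328,18),cap=(457,366,30),base=(422,278,45)).items(): print(k,atz("scene",u,v,z))
E
```

```text
car [431.72  13.04  38.  ]
sp [ 435.38 -136.14   18.  ]
cap [ 424.54 -270.41   30.  ]
base [ 570.12 -114.19   45.  ]
sal [449.05 -54.92  79.  ]
vial [ 419.9  -187.92   58.  ]
jar [431.83 123.5   46.  ]
spray [598.43  39.99 184.  ]
pot [442.41 227.42  84.  ]
dock [ 552.5 -292.9   38. ]
car [428.55  11.85  38.  ]
sp [ 430.63 -135.5    18.  ]
cap [ 418.34 -271.74   30.  ]
base [ 564.16 -119.31   45.  ]
```

View pics/c1.png

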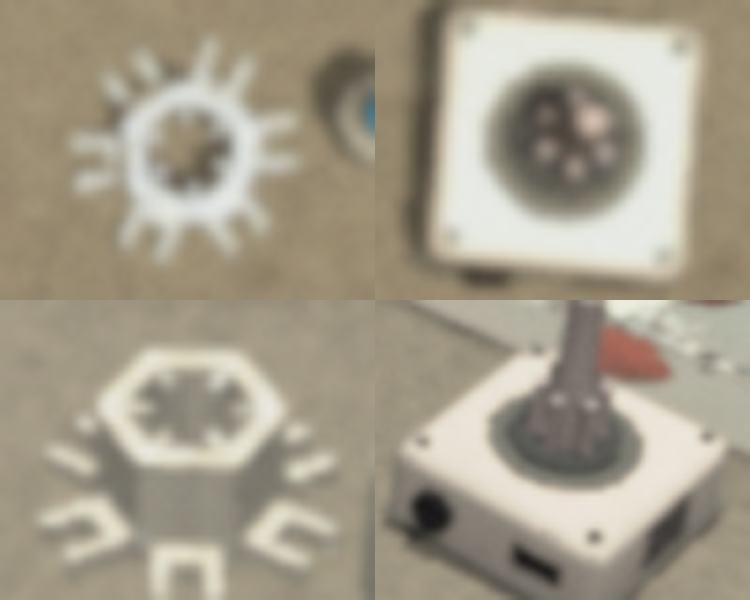

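The enlargement resolves the arm forks and spline teeth. In the top crop, the hub centre is at about (342.5,278.6), with an arm at about 7° above image right. The stub shoulder is at about (390,228.3), with teeth at about 30° + 60k. I'll refine numerically.

```bash
cat >> h.py <<'E'
def harm(n,im,c,z,rs):
    a=np.radians(np.arange(0,360,2));I=0
    g=im.astype(np.float32).mean(2)
    for r in rs:
        P=np.array([proj(n,[c[0]+r*np.cos(t),c[1]+r*np.sin(t),z]) for t in a]).astype(np.float32)
        I=I+cv2.remap(g,P[:,:1],P[:,1:],cv2.INTER_CUBIC)[:,0]
    I=I/len(rs);F=np.array([(I*np.exp(1j*k*a)).mean() for k in range(1,10)])
    return np.degrees(np.angle(F[5]))/6,abs(F)
def units(target,yang=None,zt=None):
    s=bot.sense();R=s["tool_rot"];d=R.T@(np.asarray(target,float)-s["position"])/40
    y=np.degrees(np.arctan2(R[1,1],R[0,1]));t=None
    if yang is not None: t=(((y-yang)+90)%180-90)/6
    print("pos",s["position"],"yang",y,"w",s["width"],"F",s["ft_force"],"grip",s["grip_force"],"j7",s["joint_pos"][6]," -> units",d,"turn",t)
E
python3 - <<'E'
from h import *
t=cv2.imread("pics/t1.png");s=cv2.imread("pics/s1.png")
a=atz("top",342.5,278.55,38);b=atz("scene",331.15,286.95,38);print("car",a,b)
for n,im,c in(("top",t,a),("scene",s,b)):
    for rs in ([34,36,38],[38,40,42]): print(n,harm(n,im,c,8,rs))
    print(" bore",harm(n,im,c,38,[12,13,14]),harm(n,im,c,38,[23,25]))
a=atz("top",390,228.3,49);b=atz("scene",421.9,276.3,49);print("stub",a,b)
for n,im,c in(("top",t,a),("scene",s,b)):
    for z in (73,65): print(n,z,harm(n,im,c,z,[11,12,13,14]),harm(n,im,c,z,[15,16,17]))
print("corner",atz("scene",327,250,0),atz("top",323,250,0))
A=np.hstack([crop(t,396,280,50,40,8),crop(t,445,283,50,40,8)]);B=np.hstack([crop(s,400,333,50,40,8),crop(s,455,368,50,40,8)])
cv2.imwrite("pics/c2.png",cv2.resize(np.vstack([A,B]),(750,600)))
units([430,12,200],38)
E
```

```text
car [432.93  14.44  38.  ] [428.86  11.72  38.  ]
top (np.float64(-22.36927160587805), array([2.19, 0.62, 0.66, 0.64, 0.97, 6.11, 0.59, 0.13, 0.5 ]))
top (np.float64(-21.422707727847847), array([1.06, 0.73, 0.94, 0.62, 0.39, 5.23, 1.18, 0.34, 0.45]))
 bore (np.float64(7.485998332939612), array([11.12,  2.54,  1.41,  1.49,  0.56,  7.69,  3.22,  0.18,  0.25])) (np.float64(-16.77638314926095), array([10.37,  2.94,  1.28,  1.84,  3.62,  0.86,  0.59,  0.59,  0.73]))
scene (np.float64(11.456861826561294), array([0.76, 1.75, 3.67, 4.49, 7.83, 2.24, 4.5 , 1.82, 2.07]))Traceback (most recent call last):
  File "<stdin>", line 5, in <module>
  File "h.py", line 17, in harm
    P=np.array([proj(n,[c[0]+r*np.cos(t),c[1]+r*np.sin(t),z]) for t in a]).astype(np.float32)
                ~~~~^^^^^^^^^^^^^^^^^^^^^^^^^^^^^^^^^^^^^^^^^
  File "h.py", line 10, in proj
    c=bot.get_calibration(n);T=c["T"];q=(T[:3,:3].T@(np.asarray(p,float)-T[:3,3]))*[1,-1,-1];q=c["mtx"]@q;return q[:2]/q[2]
ValueError: time passes only in moves, steps and waits
```

```bash
sed -i 's/bot.get_calibration(n)/CAL[n]/; s/^np.set/CAL={n:bot.get_calibration(n) for n in ("top","scene")}\nnp.set/' h.py
python3 - <<'E'
from h import *
t=cv2.imread("pics/t1.png");s=cv2.imread("pics/s1.png")
a=atz("top",390,228.3,49);b=atz("scene",421.9,276.3,49);print("stub",a,b)
for n,im,c in(("top",t,a),("scene",s,b)):
    for z in (73,65): print(n,z,harm(n,im,c,z,[11,12,13,14]),harm(n,im,c,z,[15,16,17]))
print("corner",atz("scene",327,250,0),atz("top",323,250,0))
A=np.hstack([crop(t,396,280,50,40,8),crop(t,445,283,50,40,8)]);B=np.hstack([crop(s,400,333,50,40,8),crop(s,455,368,50,40,8)])
cv2.imwrite("pics/c2.png",cv2.resize(np.vstack([A,B]),(750,600)))
units([430,12,200],38)
E
```

```text
stub [ 574.43 -113.62   49.  ] [ 564.3  -118.42   49.  ]
top 73 (np.float64(-0.38751911709718573), array([11.79,  7.56,  3.67,  1.39,  2.6 ,  8.35,  1.04,  0.93,  0.4 ])) (np.float64(0.29816967464064575), array([9.78, 3.81, 2.89, 0.92, 0.16, 6.27, 1.49, 1.14, 0.46]))
top 65 (np.float64(0.9026651264076805), array([13.74,  8.93,  5.02,  2.69,  4.9 ,  6.43,  2.25,  0.44,  0.52])) (np.float64(1.485571908676909), array([11.76,  4.62,  2.73,  1.5 ,  0.77,  5.41,  3.18,  0.44,  0.72]))
scene 73 (np.float64(24.516920811551902), array([5.33, 8.21, 5.74, 3.57, 3.83, 3.33, 0.82, 0.59, 1.05])) (np.float64(9.490694708983495), array([11.23, 21.77, 13.75,  4.45,  4.51,  1.79,  2.51,  4.29,  0.62]))
scene 65 (np.float64(-26.68353380839511), array([5.07, 2.32, 1.2 , 1.75, 1.86, 1.09, 0.49, 0.5 , 0.56])) (np.float64(21.846318066945276), array([5.04, 1.65, 4.72, 2.45, 3.19, 2.48, 1.18, 0.31, 0.36]))
corner [558.32 130.84   0.  ] [513.2   70.01   0.  ]
pos [202.38 591.31 246.71] yang 71.10719036129844 w 0.9998192845876868 F [ 0.49  0.57 -0.16] grip 0.0 j7 -12.32458788997795  -> units [-10.07 -11.86   1.17] turn 5.517865060216406
```

View pics/c2.png

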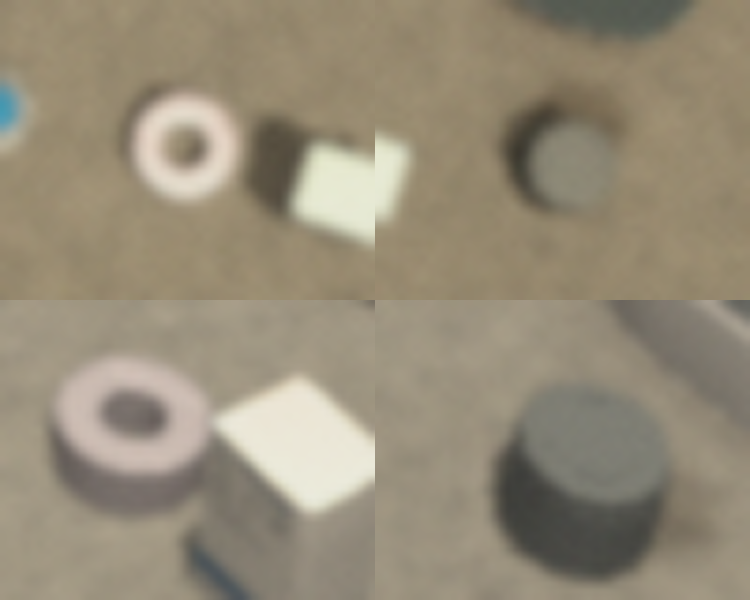

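Spacer at top (395.2,279.0) and scene (392.3,327.9). Cap at top (445.6,284.7) and scene (458.8,366.6). The two cameras disagree by several mm, so I'll use the gripper itself as a reference. First move: above the carousel, closing axis at -22°.

```bash
python3 -m handwheel '[[[-10.05,-11.85,1.2],15.5,0],[[-10.05,-11.85,1.2],15.5,0],[[-10.05,-11.85,1.2],15.5,0],[[-10.05,-11.85,1.2],15.5,0],[[-10.05,-11.85,1.2],15.5,0]]'; python3 -c "
from h import *
units([431,13,200],-22)"
```

```text
time_s: 1.0
position: [293.9, 357.7, 227.7]
tool_rot: [[-0.466, 0.885, 0.001], [0.885, 0.466, 0.001], [0.0, 0.001, -1.0]]
ft_force: [1.1, 0.2, -0.2]
width: 0.998
grip_force: 0.0
pos [293.92 357.66 227.7 ] yang 27.795425957416338 w 0.9982788815795941 F [ 1.05  0.23 -0.23] grip 0.0 j7 -28.941271567047462  -> units [-9.22 -0.99  0.69] turn 8.29923765956939
```

```bash
python3 -m handwheel '[[[-9.2,-1.0,0.7],8.3,0],[[-9.2,-1.0,0.7],8.3,0],[[-9.2,-1.0,0.7],8.3,0],[[-9.2,-1.0,0.7],8.3,0],[[-9.2,-1.0,0.7],8.3,0]]'; python3 -c "
from h import *
units([431,13,200],-22)"
```

```text
time_s: 1.5
position: [387.3, 126.5, 208.8]
tool_rot: [[0.261, 0.965, 0.001], [0.965, -0.261, 0.001], [0.001, 0.001, -1.0]]
ft_force: [1.3, 0.4, 0.0]
width: 1.002
grip_force: 0.0
pos [387.3  126.53 208.78] yang -15.146729602420193 w 1.0023803414234058 F [1.26 0.4  0.02] grip 0.0 j7 -29.861760165238888  -> units [-2.45  1.8   0.22] turn 1.1422117329299677
```

```bash
python3 -m handwheel '[[[-2.45,1.8,0.2],1.15,0],[[-2.45,1.8,0.2],1.15,0],[[-2.45,1.8,0.2],1.15,0],[[-2.45,1.8,2.2],1.15,0],[[-2.45,1.8,2.2],1.15,0]]'; python3 - <<'E'
from h import *
t=avg("top");s=avg("scene");cv2.imwrite("pics/t2.png",t);cv2.imwrite("pics/s2.png",s)
units([431,13,120],-22)
p=bot.sense()["position"];R=bot.sense()["tool_rot"]
for n in("top","scene"):
  for k in(-1,1): print(n,"tip",k,proj(n,p+R@[0,k*44,8]))
A=np.hstack([crop(t,343,279,64,76,6.25),crop(s,331,265,64,76,6.25)]);print(A.shape)
cv2.imwrite("pics/c3.png",A)
for k,a,b,z in (("sp",(395.2,279.0),(392.3,327.9),18),("cap",(445.55,284.7),(458.75,366.6),30)): print(k,atz("top",*a,z),atz("scene",*b,z))
E
```

```text
time_s: 2.0
position: [431.9, 13.9, 119.4]
tool_rot: [[0.373, 0.928, 0.002], [0.928, -0.373, 0.0], [0.001, 0.002, -1.0]]
ft_force: [-0.3, 1.1, -0.5]
width: 0.999
grip_force: 0.0
pos [431.9   15.18 122.03] yang -21.706933738782936 w 1.0005351610575735 F [ 0.32 -0.78  0.24] grip 0.0 j7 -19.257202082733613  -> units [-0.06 -0.    0.05] turn 0.0488443768695106
top tip -1 [336.87 294.12]
top tip 1 [349.87 263.22]
scene tip -1 [310.74 262.79]
scene tip 1 [350.44 249.49]
(475, 800, 3)
sp [ 435.33 -133.9    18.  ] [ 431.21 -135.8    18.  ]
cap [ 422.64 -271.95   30.  ] [ 419.09 -274.55   30.  ]
```

View pics/c3.png

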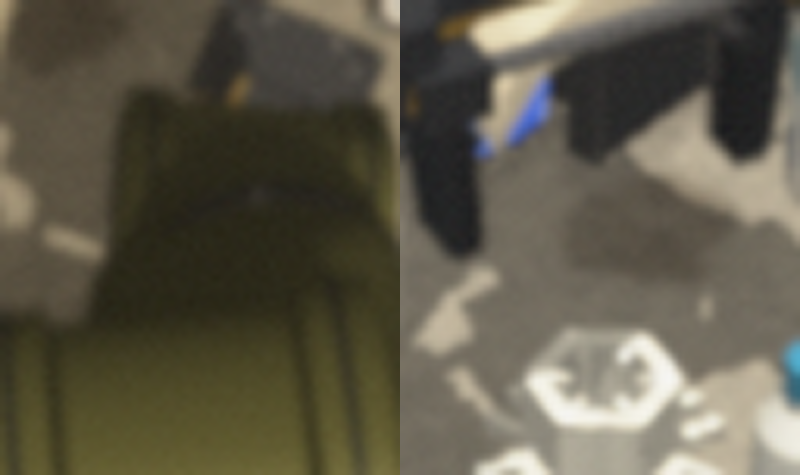

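The scene picture shows the fingertips at about (307,265) and (354,251), within about 2 px of prediction, so the scene calibration is usable. The hub top centre is still at (331,287). Descending to the hub and gripping.

```bash
python3 -m handwheel '[[[-0.08,0,1.0],0,0],[[-0.08,0,2.0],0,0],[[-0.08,0,2.4],0,0],[[-0.08,0,2.4],0,0],[[-0.08,0,2.4],0,0]]' 25; python3 -c "
from h import *
units([430.5,12.7,25],-22)"; python3 -m handwheel '[[[0,0,0],0,0.6],[[0,0,0],0,0.7],[[0,0,0],0,0.7],[[0,0,0],0,0.7],[[0,0,0],0,0.7]]' 25
```

```text
time_s: 2.9
position: [441.5, 12.6, 33.6]
tool_rot: [[0.364, 0.931, -0.018], [0.931, -0.364, -0.0], [-0.007, -0.016, -1.0]]
ft_force: [2.0, 1.2, -1.0]
width: 1.003
grip_force: 0.0
pos [441.51  12.55  33.57] yang -21.343122389972986 w 1.003126727769619 F [ 1.99  1.16 -0.96] grip 0.0 j7 28.531986532973317  -> units [-0.1  -0.25  0.22] turn 0.10947960167116833
time_s: 3.4
position: [439.1, 12.9, 33.5]
tool_rot: [[0.371, 0.928, -0.022], [0.929, -0.371, 0.001], [-0.007, -0.021, -1.0]]
ft_force: [-3.5, 1.8, 2.4]
width: 0.568
grip_force: 1.5
```

```bash
python3 -m handwheel '[[[0,0,0],0,0.7],[[0,0,0],0,0.7],[[0,0,0],0,0.7]]' 25; python3 -c "
from h import *
s=bot.sense();print(s['joint_pos'],s['qvel'],s['ft_torque'])
units([430.5,12.7,25],-22)"
```

```text
time_s: 3.7
position: [439.1, 12.9, 33.4]
tool_rot: [[0.37, 0.929, -0.022], [0.929, -0.371, 0.001], [-0.007, -0.021, -1.0]]
ft_force: [-3.8, 1.7, 6.6]
width: 0.517
grip_force: 25.0
[ -9.01  51.83   2.46 128.05 -57.29   2.56  28.06] [-0.09  0.09 -0.03 -0.11  0.01 -0.05 -0.04] [ 0.29  0.92 -0.07]
pos [439.11  12.86  33.4 ] yang -21.753813445153973 w 0.5165548309942026 F [-3.81  1.69  6.57] grip 24.99352991580963 j7 28.060382738838808  -> units [-0.08 -0.19  0.21] turn 0.041031092474336596
```

Gripped at 45.5 mm width, so it is on the hub flats. The wrist is near its j6 limit, so I lift and move outward to recover.

```bash
python3 -m handwheel '[[[0,0,-1.0],0,0.7],[[0,0,-2.0],0,0.7],[[0,0,-3.0],0,0.7],[[0,0,-4.0],0,0.7],[[0,0,-4.0],0,0.7]]' 40; python3 -c "
from h import *
s=bot.sense();print(s['joint_pos'])
units([470,-70,195],0.5)"
```

```text
time_s: 4.2
position: [446.8, 11.6, 196.7]
tool_rot: [[0.371, 0.929, -0.01], [0.929, -0.371, -0.002], [-0.005, -0.009, -1.0]]
ft_force: [0.1, -0.4, -2.6]
width: 0.518
grip_force: 40.0
[-29.8   37.24  36.83 123.36 -41.5   33.    16.05]
pos [446.79  11.56 196.71] yang -21.75466895172783 w 0.5183646541609297 F [ 0.15 -0.39 -2.6 ] grip 39.9544483423233 j7 16.049277147844514  -> units [-1.68  1.29  0.04] turn -3.7091114919546393
```

```bash
python3 -m handwheel '[[[-1.9,3.8,0],-3.7,0.7],[[-1.9,3.8,0],-3.7,0.7],[[-1.9,3.8,0],-3.7,0.7],[[-1.9,3.8,0],-3.7,0.7],[[-1.9,3.8,0],-3.7,0.7]]';python3 -m handwheel '[[[0,0,0],0,0.7],[[0,0,0],0,0.7]]' ; python3 - <<'E'
from h import *
t=avg("top");s=avg("scene");cv2.imwrite("pics/t3.png",t);cv2.imwrite("pics/s3.png",s)
units([567,-116,195],0.5);print(bot.sense()["joint_pos"])
cv2.imwrite("pics/c4.png",np.hstack([crop(s,422,240,64,80,7),crop(t,390,230,46,80,7)])[:560])
p=bot.sense()["position"];print(proj("scene",p-[0,0,33]),proj("scene",p+[0,0,5]))
E
```

```text
time_s: 4.7
position: [558.4, -118.3, 189.8]
tool_rot: [[-0.004, 1.0, -0.017], [1.0, 0.004, -0.003], [-0.003, -0.017, -1.0]]
ft_force: [-0.4, 0.7, -1.2]
width: 0.517
grip_force: 40.0
time_s: 4.9
position: [555.4, -112.8, 190.0]
tool_rot: [[-0.009, 1.0, -0.022], [1.0, 0.009, 0.002], [0.002, -0.022, -1.0]]
ft_force: [-0.1, 1.3, -1.6]
width: 0.515
grip_force: 40.0
pos [ 556.6  -114.28  191.07] yang 0.4877144946045981 w 0.5156398119936769 F [-0.51 -1.24 -0.75] grip 39.95407462120056 j7 37.109254399932645  -> units [-0.05  0.26 -0.1 ] turn -0.002047584232566161
[-10.32  43.51  30.6  103.16 -30.5   42.97  37.11]
[425.2  233.63] [427.9  216.79]
```

View pics/c4.png

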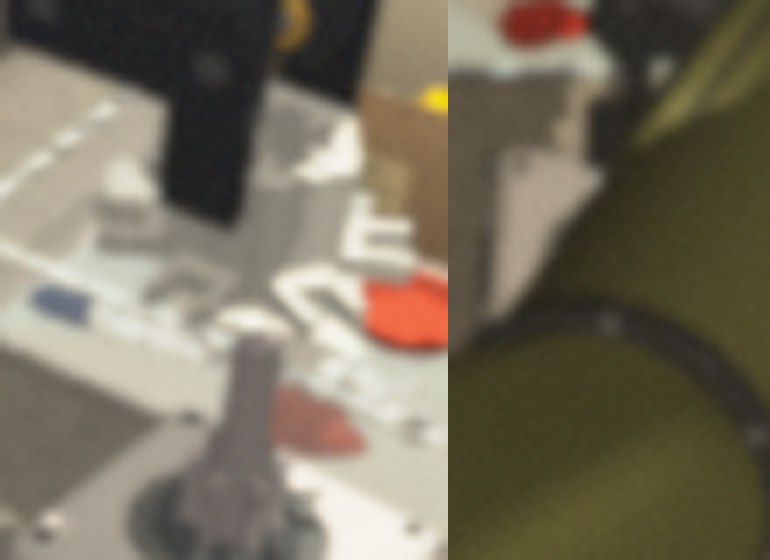

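The scene picture shows the stub tip at about (426.4,248) and the held carousel's arm fork ends at about (448,234.6). The arm hides the top view. I'll compare with model projections.

```bash
python3 - <<'E'
from h import *
s=bot.sense();p=s["position"];R=s["tool_rot"];print(p)
Rw=np.column_stack([R[:,1],-R[:,0],-R[:,2]]) # carousel axes: x=tool y, z up
if np.linalg.det(Rw)<0: Rw[:,1]*=-1
c=lambda q:tuple(np.round((proj("scene",q)-[390,200]+.43)*7).astype(int))
o=p-33*Rw[:,2]
for a in range(0,360,60):
    q=[c(o+Rw@[r*np.cos(np.radians(a+d)),r*np.sin(np.radians(a+d)),8]) for r,d in((41,0),(41,9),(41,-9))]
    print(a,"tips mid,+,-",*q,"hubcorner",c(o+Rw@[26.6*np.cos(np.radians(a+30)),26.6*np.sin(np.radians(a+30)),38]))
b=c(o);print("1mm x,y,z px:",[np.subtract(c(o+30*e),b)/30 for e in np.eye(3)])
print("tip",atz("scene",426.4,247.9,117),"stub", atz("scene",421.9,276.3,49))
for z,x,y in((117,567,-116),(49,567,-116),(117,564,-118),(117,574,-114)): print(z,x,y,proj("scene",[x,y,z]),proj("top",[x,y,z]))
E
```

```text
[ 556.6  -114.28  191.07]
0 tips mid,+,- (np.int64(324), np.int64(153)) (np.int64(303), np.int64(146)) (np.int64(344), np.int64(162)) hubcorner (np.int64(266), np.int64(70))
60 tips mid,+,- (np.int64(175), np.int64(139)) (np.int64(156), np.int64(144)) (np.int64(196), np.int64(136)) hubcorner (np.int64(180), np.int64(87))
120 tips mid,+,- (np.int64(99), np.int64(200)) (np.int64(101), np.int64(213)) (np.int64(102), np.int64(188)) hubcorner (np.int64(180), np.int64(138))
180 tips mid,+,- (np.int64(176), np.int64(281)) (np.int64(198), np.int64(289)) (np.int64(155), np.int64(271)) hubcorner (np.int64(271), np.int64(174))
240 tips mid,+,- (np.int64(336), np.int64(297)) (np.int64(356), np.int64(291)) (np.int64(313), np.int64(301)) hubcorner (np.int64(360), np.int64(155))
300 tips mid,+,- (np.int64(408), np.int64(230)) (np.int64(404), np.int64(217)) (np.int64(407), np.int64(243)) hubcorner (np.int64(355), np.int64(103))
1mm x,y,z px: [array([ 1.8 , -1.57]), array([-3.2, -1.3]), array([ 0.5 , -3.07])]
tip [ 570.14 -115.39  117.  ] stub [ 564.3  -118.42   49.  ]
117 567 -116 [425.88 248.75] [394.16 228.48]
49 567 -116 [421.52 275.16] [390.83 230.99]
117 564 -118 [426.02 249.84] [394.91 229.63]
117 574 -114 [426.75 246.74] [393.43 225.83]
```

```bash
python3 - <<'E'
from h import *
for k,u,v,z in(("tip",426.1,246.0,117),("seat",421.6,274.4,49),("car",330.85,285.05,38),("spacer",392,326,18),("cap",458.45,364.7,30)): print(k,atz("scene",u,v,z))
s=cv2.imread("pics/s1.png");a=atz("scene",421.6,274.4,49)[:2]
units([573,-114.5,170],0.5)
E
```

```text
tip [ 575.37 -111.78  117.  ]
seat [ 569.23 -114.9    49.  ]
car [432.95  15.87  38.  ]
spacer [ 434.92 -132.73   18.  ]
cap [ 422.4  -272.39   30.  ]
pos [ 556.6  -114.28  191.07] yang 0.4877144946045981 w 0.5156398119936769 F [-0.51 -1.24 -0.75] grip 39.95407462120056 j7 37.109254399932645  -> units [-0.01  0.42  0.52] turn -0.002047584232566161
```

Corrected for the camera's bias of about 1.9 px, the two cameras agree: stub ≈ (573,-113.6), spacer ≈ (435,-133.5), cap ≈ (422.5,-272). Moving over the stub and lowering onto the tip.

```bash
python3 -m handwheel '[[[0,0.44,0.2],0,0.7],[[0,0.44,0.4],0,0.7],[[0,0.44,0.4],0,0.7],[[0,0.44,0.4],0,0.7]]'; python3 -m handwheel '[[[0,0,0.3],0,0.7],[[0,0,0.6],0,0.7],[[0,0,0.9],0,0.7],[[0,0,0.9],0,0.7]]'; python3 -c "
from h import *
units([573.7,-113.7,140],0.5)"
```

```text
time_s: 5.7
position: [572.8, -114.6, 174.3]
tool_rot: [[-0.008, 1.0, -0.021], [1.0, 0.008, -0.0], [-0.0, -0.021, -1.0]]
ft_force: [0.2, 0.1, -1.6]
width: 0.517
grip_force: 40.0
time_s: 6.1
position: [571.7, -113.9, 136.4]
tool_rot: [[-0.008, 1.0, -0.024], [1.0, 0.008, 0.001], [0.001, -0.024, -1.0]]
ft_force: [-0.7, 0.2, -2.3]
width: 0.516
grip_force: 40.0
pos [ 571.67 -113.88  136.4 ] yang 0.4597517975345544 w 0.515929940621373 F [-0.71  0.22 -2.35] grip 39.95399236679077 j7 38.61174781435327  -> units [ 0.    0.05 -0.09] turn -0.006708033744241486
```

No contact force, so the tip is in the bore. Continuing down to the widening.

```bash
python3 -m handwheel '[[[0,0.03,0.2],0,0.7],[[0,0.04,0.4],0,0.7],[[0,0.05,0.55],0,0.7],[[0,0.05,0.55],0,0.7]]'; python3 -c "
from h import *
units([573,-113.7,106],0.5);print(bot.sense()['ft_torque'])"
```

```text
time_s: 6.5
position: [574.3, -114.2, 115.7]
tool_rot: [[-0.008, 1.0, -0.021], [1.0, 0.008, -0.0], [0.0, -0.021, -1.0]]
ft_force: [-0.1, 0.6, -1.7]
width: 0.521
grip_force: 40.0
pos [ 574.32 -114.24  115.65] yang 0.46821426913985664 w 0.520713997816058 F [-0.07  0.57 -1.66] grip 39.95401382446289 j7 39.476804477810134  -> units [ 0.01 -0.03  0.24] turn -0.005297621810025059
[-0.09  0.09 -0.01]
```

```bash
python3 -m handwheel '[[[0,0,0.1],0,0.7],[[0,0,0.2],0,0.7],[[0,0,0.3],0,0.7],[[0,0,0.3],0,0.7]]'; python3 -c "
from h import *
units([573,-113.7,106],0.5);print(bot.sense()['ft_torque'])"
```

```text
time_s: 6.9
position: [574.3, -114.1, 104.0]
tool_rot: [[-0.008, 1.0, -0.02], [1.0, 0.008, 0.0], [0.0, -0.02, -1.0]]
ft_force: [0.2, 0.2, -3.4]
width: 0.517
grip_force: 40.0
pos [ 574.27 -114.05  104.02] yang 0.4766743786318972 w 0.5174603769089042 F [ 0.19  0.18 -3.41] grip 39.950387477874756 j7 40.016004222741536  -> units [ 0.01 -0.03 -0.05] turn -0.00388760356135028
[ 0.17  0.08 -0.02]
```

```bash
python3 -m handwheel '[[[0,0,0.1],0,0.7],[[0,0,0.2],0,0.7],[[0,0,0.2],0,0.7]]'; python3 -c "
from h import *
units([573,-113.7,82],0.5);print(bot.sense()['ft_torque'])"
```

```text
time_s: 7.2
position: [574.2, -114.0, 96.0]
tool_rot: [[-0.008, 1.0, -0.02], [1.0, 0.008, 0.0], [0.0, -0.02, -1.0]]
ft_force: [-0.3, 1.9, -3.9]
width: 0.516
grip_force: 39.9
pos [ 574.25 -114.02   95.98] yang 0.47628167801926413 w 0.5161543378173196 F [-0.27  1.87 -3.93] grip 39.94942903518677 j7 40.36896625178979  -> units [ 0.01 -0.02  0.35] turn -0.003953053663456292
[ 0.38 -0.01  0.01]
```

Past the top of the spline with little force, so it is meshed. Going down to the seat.

```bash
python3 -m handwheel '[[[0,0,0.1],0,0.7],[[0,0,0.2],0,0.7],[[0,0,0.3],0,0.7],[[0,0,0.3],0,0.7]]'; python3 -c "
from h import *
units([573,-113.7,82],0.5);print(bot.sense()['ft_torque'])"
```

```text
time_s: 7.6
position: [574.1, -113.9, 83.9]
tool_rot: [[-0.008, 1.0, -0.02], [1.0, 0.008, 0.0], [0.0, -0.02, -1.0]]
ft_force: [1.5, 3.8, -3.9]
width: 0.519
grip_force: 39.9
pos [ 574.07 -113.91   83.87] yang 0.4834902518114077 w 0.5185823278239521 F [ 1.45  3.82 -3.85] grip 39.94239807128906 j7 40.896241484221676  -> units [ 0.01 -0.03  0.05] turn -0.0027516246980994197
[ 0.59 -0.21 -0.02]
```

```bash
python3 -m handwheel '[[[0.02,0,0.05],0,0.7],[[0.02,0,0.1],0,0.7],[[0.02,0,0.1],0,0.7]]'; python3 -c "
from h import *
units([573,-113.7,82],0.5);print(bot.sense()['ft_torque'])"
```

```text
time_s: 7.9
position: [574.2, -113.7, 82.4]
tool_rot: [[-0.008, 1.0, -0.019], [1.0, 0.008, 0.0], [0.0, -0.019, -1.0]]
ft_force: [-2.3, 4.0, 13.0]
width: 0.519
grip_force: 40.0
pos [ 574.17 -113.73   82.38] yang 0.44837207569790277 w 0.5187882974627066 F [-2.3   4.05 12.96] grip 40.00328063964844 j7 41.01244008346779  -> units [ 0.   -0.03  0.01] turn -0.008604654050349344
[ 0.77  0.89 -0.02]
```

Contact at 82.4 mm, exactly the expected seat height (49 + 33.4). Releasing and rising.

```bash
python3 -m handwheel '[[[0,0,0],0,0.2],[[0,0,0],0,0],[[0,0,0],0,0],[[0,0,0],0,0],[[0,0,0],0,0]]';python3 -m handwheel '[[[0,0,-0.5],0,0],[[0,0,-1.5],0,0],[[0,0,-2.5],0,0],[[0,0,-3.5],0,0],[[0,0,-3.5],0,0]]'; python3 -c "
from h import *
s=avg('scene');cv2.imwrite('pics/s4.png',s)
cv2.imwrite('pics/c5.png',crop(s,422,270,80,60,8))
units([434.5,-133.5,130],0);print(bot.sense()['joint_pos'])"
```

```text
time_s: 8.4
position: [574.0, -114.0, 80.4]
tool_rot: [[-0.008, 1.0, -0.02], [1.0, 0.008, -0.001], [-0.001, -0.02, -1.0]]
ft_force: [0.8, -0.3, 0.7]
width: 0.942
grip_force: 0.0
time_s: 8.9
position: [579.8, -115.5, 225.7]
tool_rot: [[-0.008, 1.0, -0.01], [1.0, 0.008, -0.003], [-0.003, -0.01, -1.0]]
ft_force: [0.8, 0.1, -0.3]
width: 1.002
grip_force: 0.0
pos [ 575.98 -113.1   219.31] yang 0.47399623407278746 w 0.9983916759507073 F [0.31 0.26 0.56] grip 0.0 j7 34.723496125308735  -> units [-0.48 -3.49  2.31] turn 0.07899937234546428
[-11.37  42.93  32.68  98.3  -28.87  48.75  34.72]
```

View pics/c5.png

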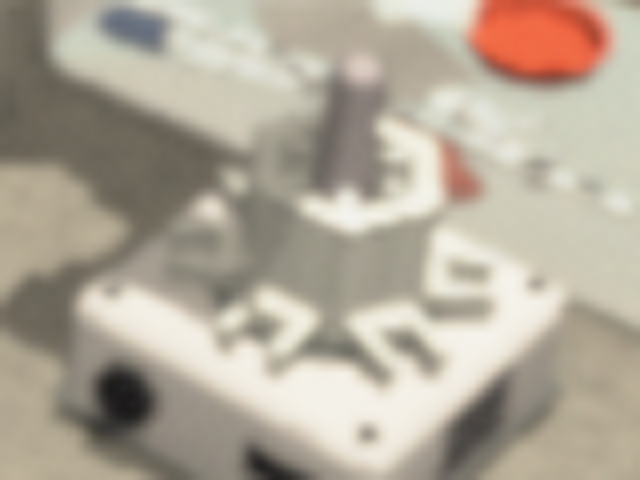

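The carousel sits fully down, arms lying flat at the base top, hub at crop (350,210), stub tip at (358,70). Now over to the spacer.

```bash
python3 -m handwheel '[[[-0.48,-3.5,0],2.9,0],[[-0.48,-3.5,0],2.9,0],[[-0.48,-3.5,1.0],2.9,0],[[-0.48,-3.5,2.3],2.9,0],[[-0.48,-3.5,2.3],2.9,0]]'; python3 -m handwheel '[[[0,0,0],0,0],[[0,0,0],0,0]]'; python3 -c "
from h import *
units([434.9,-133.5,12],-17);print(bot.sense()['joint_pos'],bot.sense()['tool_rot'])"
```

```text
time_s: 9.6
position: [430.8, -132.5, 127.7]
tool_rot: [[0.292, 0.956, -0.03], [0.956, -0.292, 0.004], [-0.005, -0.029, -1.0]]
ft_force: [-0.8, 0.3, 0.8]
width: 0.999
grip_force: 0.0
time_s: 9.8
position: [436.6, -134.5, 131.9]
tool_rot: [[0.291, 0.957, -0.018], [0.957, -0.291, -0.001], [-0.006, -0.017, -1.0]]
ft_force: [-0.1, 0.1, 0.4]
width: 0.997
grip_force: 0.0
pos [ 436.6  -134.51  131.94] yang -16.92618952950372 w 0.996580758287985 F [-0.09  0.09  0.35] grip 0.0 j7 39.976420709416324  -> units [0.03 0.   3.  ] turn 0.012301745082713941
[ -3.34  42.62  24.02 124.17 -44.13  22.82  39.98] [[ 0.29  0.96 -0.02]
 [ 0.96 -0.29 -0.  ]
 [-0.01 -0.02 -1.  ]]
```

```bash
python3 -m handwheel '[[[0,0,0],1.4,0],[[0,0,0],2.8,0],[[0,0,0],4.2,0],[[0,0,0],5,0],[[0,0,0],5,0]]'; python3 -c "
from h import *
units([434.9,-133.5,12],-47);print(bot.sense()['joint_pos'],bot.sense()['tool_rot'])"
```

```text
time_s: 10.3
position: [437.1, -134.1, 132.6]
tool_rot: [[0.73, 0.684, -0.016], [0.684, -0.73, -0.002], [-0.013, -0.01, -1.0]]
ft_force: [0.0, 0.3, -0.6]
width: 1.003
grip_force: 0.0
pos [ 437.07 -134.13  132.63] yang -46.86266252695458 w 1.0032473814349325 F [ 0.03  0.29 -0.6 ] grip 0.0 j7 19.730006375490312  -> units [ 0.01 -0.02  3.02] turn 0.02288957884090337
[ -7.57  44.37  31.53 124.39 -53.28  26.67  19.73] [[ 0.73  0.68 -0.02]
 [ 0.68 -0.73 -0.  ]
 [-0.01 -0.01 -1.  ]]
```

The wrist's j5 is on the wrong branch near its limit. I'll back out, turn the tool the other way by a half turn (same grasp), then come in again.

```bash
python3 -m handwheel '[[[0,0,-1],0,0],[[1.1,3.3,-2.2],-7,0],[[1.1,3.3,-2.2],-7,0],[[1.1,3.3,-2.2],-7,0],[[1.1,3.3,-2.2],-7,0]]';  python3 -m handwheel '[[[0,0,0],-7,0],[[0,0,0],-7,0],[[0,0,0],-7,0],[[0,0,0],-7,0],[[0,0,0],-7,0]]'; python3 -m handwheel '[[[0,0,0],-7,0],[[0,0,0],-7,0],[[0,0,0],-7,0],[[0,0,0],-7,0],[[0,0,0],-7,0]]';python3 -c "
from h import *
units([434.9,-133.5,132],-17);print(bot.sense()['joint_pos'],bot.sense()['tool_rot'])"
```

```text
time_s: 10.8
position: [566.4, -204.5, 221.0]
tool_rot: [[0.207, 0.978, -0.008], [0.978, -0.207, -0.009], [-0.01, -0.006, -1.0]]
ft_force: [-1.1, 0.7, -1.2]
width: 0.994
grip_force: 0.0
time_s: 11.3
position: [559.8, -200.7, 218.4]
tool_rot: [[-0.499, 0.867, -0.018], [0.867, 0.499, -0.002], [0.007, -0.017, -1.0]]
ft_force: [-0.7, -0.0, 0.6]
width: 1.002
grip_force: 0.0
time_s: 11.8
position: [559.7, -200.9, 218.3]
tool_rot: [[-0.95, 0.311, -0.018], [0.311, 0.951, -0.003], [0.016, -0.008, -1.0]]
ft_force: [1.2, 1.0, -0.2]
width: 0.996
grip_force: 0.0
pos [ 559.69 -200.92  218.3 ] yang 71.90898277731034 w 0.9963498619979432 F [ 1.17  1.04 -0.21] grip 0.0 j7 94.73175346396904  -> units [3.45 0.65 2.21] turn 14.818163796218391
[ 9.6  39.76  9.65 96.63 -8.05 45.25 94.73] [[-0.95  0.31 -0.02]
 [ 0.31  0.95 -0.  ]
 [ 0.02 -0.01 -1.  ]]
```

```bash
python3 -m handwheel '[[[0,0,0],-10,0],[[0,0,0],-10,0],[[0,0,0],-10,0],[[0,0,0],-10,0],[[0,0,0],-10,0]]';  python3 -m handwheel '[[[0,0,0],-2.9,0],[[0,0,0],-2.9,0],[[0,0,0],-2.9,0]]';python3 -c "
from h import *
units([434.9,-133.5,132],-47);print(bot.sense()['joint_pos'],bot.sense()['tool_rot'])"
```

```text
time_s: 12.3
position: [559.7, -201.1, 218.2]
tool_rot: [[-0.907, -0.421, -0.018], [-0.421, 0.907, -0.003], [0.018, 0.005, -1.0]]
ft_force: [-1.3, -0.2, 0.5]
width: 1.001
grip_force: 0.0
time_s: 12.6
position: [559.6, -201.2, 218.0]
tool_rot: [[-0.744, -0.668, -0.018], [-0.668, 0.744, -0.002], [0.015, 0.01, -1.0]]
ft_force: [-0.6, -0.1, 0.9]
width: 0.995
grip_force: 0.0
pos [ 559.6  -201.21  218.03] yang 131.90795637243883 w 0.9950207770056052 F [-0.6  -0.13  0.93] grip 0.0 j7 139.86079566288194  -> units [1.16 3.32 2.2 ] turn -0.18200727126019464
[ 19.86  39.43  -8.26  96.06   7.79  46.06 139.86] [[-0.74 -0.67 -0.02]
 [-0.67  0.74 -0.  ]
 [ 0.01  0.01 -1.  ]]
```

j5 is now positive. Moving in over the spacer.

```bash
python3 -m handwheel '[[[0.4,1.1,0.5],0,0],[[0.8,2.2,1.2],0,0],[[1.16,3.3,2.2],0,0],[[1.16,3.3,2.2],0,0],[[1.16,3.3,2.2],0,0]]'; python3 -c "
from h import *
units([434.9,-133.5,50],-47);print(bot.sense()['joint_pos'],bot.sense()['tool_rot'])"
```

```text
time_s: 13.1
position: [432.4, -132.2, 130.8]
tool_rot: [[-0.745, -0.666, -0.024], [-0.666, 0.746, -0.001], [0.019, 0.016, -1.0]]
ft_force: [0.1, -0.3, 0.3]
width: 1.003
grip_force: 0.0
pos [ 432.45 -132.16  130.82] yang 131.7749587261786 w 1.0030468175016236 F [ 0.06 -0.34  0.27] grip 0.0 j7 131.85175410610503  -> units [-0.06 -0.1   2.02] turn -0.2041735456368959
[ 13.89  39.73  -4.72 123.79  10.64  18.24 131.85] [[-0.75 -0.67 -0.02]
 [-0.67  0.75 -0.  ]
 [ 0.02  0.02 -1.  ]]
```

```bash
python3 -m handwheel '[[[-0.04,-0.08,0.7],0,0],[[-0.04,-0.08,1.4],0,0],[[-0.04,-0.08,2.0],0,0],[[-0.04,-0.08,2.0],0,0]]'; python3 -c "
from h import *
units([434.9,-133.5,12],-47);print(bot.sense()['joint_pos'],bot.sense()['tool_rot'])"
```

```text
time_s: 13.5
position: [438.0, -135.1, 49.9]
tool_rot: [[-0.746, -0.666, -0.02], [-0.666, 0.746, -0.002], [0.016, 0.012, -1.0]]
ft_force: [-0.3, 0.6, 0.1]
width: 1.003
grip_force: 0.0
pos [ 438.03 -135.06   49.95] yang 131.73577267901175 w 1.002756904573815 F [-0.35  0.64  0.12] grip 0.0 j7 130.7396917994786  -> units [0.02 0.07 0.95] turn -0.21070455349804243
[ 12.04  49.66  -1.45 124.89  12.16   6.71 130.74] [[-0.75 -0.67 -0.02]
 [-0.67  0.75 -0.  ]
 [ 0.02  0.01 -1.  ]]
```

```bash
python3 -m handwheel '[[[0,0.04,0.3],0,0],[[0,0.04,0.5],0,0],[[0,0.04,0.7],0,0],[[0,0.04,0.7],0,0]]'; python3 -c "
from h import *
units([434.9,-133.5,11],-47);print(bot.sense()['joint_pos'],bot.sense()['tool_rot'])"
```

```text
time_s: 13.9
position: [435.6, -133.4, 23.2]
tool_rot: [[-0.745, -0.666, -0.019], [-0.666, 0.746, -0.001], [0.015, 0.012, -1.0]]
ft_force: [0.5, 0.5, -0.5]
width: 1.001
grip_force: 0.0
pos [ 435.59 -133.38   23.21] yang 131.7927883200804 w 1.0005247926445282 F [ 0.54  0.47 -0.46] grip 0.0 j7 129.7688723518317  -> units [0.01 0.01 0.31] turn -0.20120194665327062
[ 11.31  52.99  -0.43 125.5   13.08   2.65 129.77] [[-0.75 -0.67 -0.02]
 [-0.67  0.75 -0.  ]
 [ 0.01  0.01 -1.  ]]
```

```bash
python3 -m handwheel '[[[0,0,0.1],0,0],[[0,0,0.2],0,0],[[0,0,0.3],0,0],[[0,0,0.3],0,0],[[0,0,0.3],0,0]]'; python3 -c "
from h import *
units([434.9,-133.5,11],-47);print(bot.sense()['joint_pos'],bot.sense()['tool_rot'])"
```

```text
time_s: 14.4
position: [435.6, -133.8, 12.0]
tool_rot: [[-0.746, -0.666, -0.019], [-0.666, 0.746, -0.002], [0.015, 0.011, -1.0]]
ft_force: [-0.3, -0.4, 0.1]
width: 0.999
grip_force: 0.0
pos [ 435.6  -133.75   11.96] yang 131.7787406561291 w 0.9993653984898555 F [-0.26 -0.41  0.12] grip 0.0 j7 82.92859263832962  -> units [0.01 0.02 0.02] turn -0.2035432239784806
[ 12.56  54.32  -2.42 125.43  60.     2.61  82.93] [[-0.75 -0.67 -0.02]
 [-0.67  0.75 -0.  ]
 [ 0.02  0.01 -1.  ]]
```

The branch change worked: z = 12, j5 = 60. Gripping the spacer.

```bash
python3 -m handwheel '[[[0,0,0],0,0.4],[[0,0,0],0,0.7],[[0,0,0],0,0.7],[[0,0,0],0,0.7],[[0,0,0],0,0.7]]' 25; python3 -m handwheel '[[[0,0,0],0,0.7],[[0,0,0],0,0.7],[[0,0,0],0,0.7]]' 25; python3 -m handwheel '[[[0,0,-0.4],0,0.7],[[0,0,-1.4],0,0.7],[[0,0,-2.4],0,0.7],[[0,0,-3.4],0,0.7],[[0,0,-3.4],0,0.7]]' 25;python3 -c "
from h import *
units([573.4,-113.8,165],-47);print(bot.sense()['joint_pos'])"
```

```text
time_s: 14.9
position: [435.0, -133.3, 11.5]
tool_rot: [[-0.745, -0.666, -0.02], [-0.667, 0.745, -0.001], [0.015, 0.013, -1.0]]
ft_force: [0.6, -0.8, 0.5]
width: 0.571
grip_force: 0.0
time_s: 15.2
position: [435.0, -133.3, 11.5]
tool_rot: [[-0.745, -0.667, -0.02], [-0.667, 0.745, -0.001], [0.015, 0.013, -1.0]]
ft_force: [0.8, -0.6, -0.2]
width: 0.45
grip_force: 25.0
time_s: 15.7
position: [439.9, -133.5, 151.1]
tool_rot: [[-0.746, -0.666, -0.013], [-0.666, 0.746, -0.001], [0.01, 0.008, -1.0]]
ft_force: [0.2, 0.7, -2.3]
width: 0.448
grip_force: 25.0
pos [ 439.87 -133.52  151.14] yang 131.73693066237848 w 0.4483711822098153 F [ 0.22  0.73 -2.29] grip 24.99254511203617 j7 98.50103150671121  -> units [-2.82 -1.85 -0.39] turn -0.21051155627025273
[ 31.07  40.29 -32.21 121.48  42.67  30.76  98.5 ]
```

Spacer held (39.6 mm). Moving over the stub.

```bash
python3 -m handwheel '[[[-0.9,-0.6,-0.4],0,0.7],[[-1.9,-1.2,-0.4],0,0.7],[[-2.83,-1.84,-0.4],0,0.7],[[-2.83,-1.84,-0.4],0,0.7],[[-2.83,-1.84,-0.4],0,0.7]]'; python3 -m handwheel '[[[0,0,0.3],0,0.7],[[0,0,0.5],0,0.7],[[0,0,0.5],0,0.7],[[0,0,0.5],0,0.7]]';python3 -c "
from h import *
units([573.6,-113.5,134],-48);print(bot.sense()['joint_pos'])
s=avg('scene',3);cv2.imwrite('pics/c6.png',crop(s,425,255,60,60,8));cv2.imwrite('pics/s5.png',s)"
```

```text
time_s: 16.2
position: [570.9, -112.3, 159.2]
tool_rot: [[-0.745, -0.667, -0.023], [-0.667, 0.745, -0.001], [0.017, 0.015, -1.0]]
ft_force: [-0.7, 0.5, -2.4]
width: 0.448
grip_force: 25.0
time_s: 16.6
position: [570.2, -112.8, 140.3]
tool_rot: [[-0.745, -0.667, -0.022], [-0.667, 0.745, -0.001], [0.017, 0.014, -1.0]]
ft_force: [0.7, -0.5, -0.6]
width: 0.445
grip_force: 25.0
pos [ 570.15 -112.82  140.29] yang 131.8036679144207 w 0.44493799031676784 F [ 0.67 -0.46 -0.65] grip 24.992791539989412 j7 103.70899995896379  -> units [-0.06 -0.07  0.16] turn -0.032722014263214305
[ 25.95  48.37 -34.61 100.86  37.56  44.27 103.71]
```

View pics/c6.png

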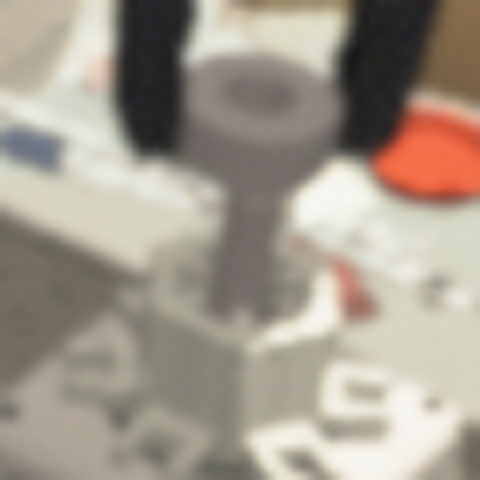

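The spacer is above the stub tip: ring centre (457,237), roughly in line with the stub. Fine shift, then lowering.

```bash
python3 -m handwheel '[[[-0.055,-0.07,0],0,0.7],[[-0.055,-0.07,0],0,0.7],[[-0.055,-0.07,0.1],0,0.7],[[-0.055,-0.07,0.2],0,0.7],[[-0.055,-0.07,0.25],0,0.7]]'; python3 -m handwheel '[[[0,0,0],0,0.7],[[0,0,0],0,0.7],[[0,0,0.05],0,0.7],[[0,0,0.1],0,0.7],[[0,0,0.1],0,0.7]]';python3 -c "
from h import *
units([573.7,-113.5,124],-48)"
```

```text
time_s: 17.25
position: [573.9, -113.2, 130.0]
tool_rot: [[-0.745, -0.667, -0.021], [-0.667, 0.745, -0.0], [0.016, 0.014, -1.0]]
ft_force: [0.3, -0.2, -0.1]
width: 0.448
grip_force: 25.0
time_s: 17.75
position: [574.0, -113.2, 126.4]
tool_rot: [[-0.745, -0.667, -0.021], [-0.667, 0.745, -0.001], [0.016, 0.013, -1.0]]
ft_force: [0.0, 0.5, -1.3]
width: 0.449
grip_force: 25.0
pos [ 574.01 -113.21  126.4 ] yang 131.8059388404697 w 0.44930030605737825 F [ 0.02  0.48 -1.27] grip 24.99284183140844 j7 103.11753734109234  -> units [ 0.01 -0.    0.06] turn -0.0323435265883821
```

```bash
python3 -m handwheel '[[[0,0,0.05],0,0.7],[[0,0,0.1],0,0.7],[[0,0,0.15],0,0.7],[[0,0,0.2],0,0.7],[[0,0,0.2],0,0.7]]';python3 -c "
from h import *
units([573.8,-113.5,99],-48);print(bot.sense()['ft_torque'])"
```

```text
time_s: 18.25
position: [573.9, -113.2, 118.3]
tool_rot: [[-0.745, -0.667, -0.021], [-0.667, 0.745, -0.001], [0.016, 0.013, -1.0]]
ft_force: [-0.4, 0.1, 0.0]
width: 0.449
grip_force: 25.0
pos [ 573.87 -113.23  118.33] yang 131.8045331682637 w 0.4488530433937476 F [-0.44  0.1   0.02] grip 24.992740815505385 j7 102.62073581220662  -> units [-0.   -0.01  0.48] turn -0.03257780528938762
[ 0.04  0.02 -0.01]
```

On the tip without contact. Lowering to the hub.

```bash
python3 -m handwheel '[[[0,0,0.12],0,0.7],[[0,0,0.24],0,0.7],[[0,0,0.36],0,0.7],[[0,0,0.44],0,0.7],[[0,0,0.44],0,0.7]]';python3 -c "
from h import *
units([573.8,-113.5,98.5],-48);print(bot.sense()['ft_torque'])"
```

```text
time_s: 18.75
position: [573.7, -113.3, 100.5]
tool_rot: [[-0.745, -0.667, -0.02], [-0.667, 0.745, -0.001], [0.016, 0.013, -1.0]]
ft_force: [0.8, -0.7, -1.7]
width: 0.444
grip_force: 25.0
pos [ 573.73 -113.32  100.54] yang 131.80550514303138 w 0.44385047201749733 F [ 0.81 -0.65 -1.72] grip 24.990969069767743 j7 101.52371925411134  -> units [ 0.   -0.01  0.05] turn -0.0324158094947696
[ 0.02 -0.12 -0.03]
```

```bash
python3 -m handwheel '[[[0,0,0.03],0,0.7],[[0,0,0.06],0,0.7],[[0,0,0.08],0,0.7],[[0,0,0.08],0,0.7]]';python3 -c "
from h import *
units([573.8,-113.5,98.5],-48);print(bot.sense()['ft_torque'])"
```

```text
time_s: 19.15
position: [573.8, -113.3, 98.4]
tool_rot: [[-0.745, -0.666, -0.02], [-0.667, 0.745, -0.001], [0.015, 0.013, -1.0]]
ft_force: [-0.9, -0.3, 4.4]
width: 0.447
grip_force: 25.0
pos [ 573.77 -113.27   98.44] yang 131.79932192978333 w 0.44661437672425525 F [-0.89 -0.27  4.42] grip 25.00638616969809 j7 101.32617523042526  -> units [ 0. -0. -0.] turn -0.033446345036111325
[-0.01  0.15  0.  ]
```

Contact at 98.4 mm, the expected height. Releasing, rising, and checking clearances for the cap grasp.

```bash
python3 -m handwheel '[[[0,0,0],0,0.3],[[0,0,0],0,0],[[0,0,0],0,0],[[0,0,0],0,0],[[0,0,-0.1],0,0]]';python3 -m handwheel '[[[0,0,-0.5],0,0],[[0,0,-1.5],0,0],[[0,0,-2.5],0,0],[[0,0,-2.5],0,0]]'; python3 - <<'E'
from h import *
s=avg("scene",4);t=avg("top",4);cv2.imwrite("pics/s6.png",s);cv2.imwrite("pics/t6.png",t)
units([422.5,-272,120],155);print(bot.sense()["joint_pos"])
o=cv2.imread("pics/t1.png");g=cv2.cvtColor(o,cv2.COLOR_BGR2HSV)
r=o[200:275,430:480].astype(int);m=((r[:,:,2]-r[:,:,0])<12)&(r.sum(2)<330);m=m.astype(np.uint8)
n,l,st,ce=cv2.connectedComponentsWithStats(m);i=1+st[1:,4].argmax();ys,xs=np.nonzero(l==i)
P=np.array([atz("top",x+430,y+200,38)[:2] for x,y in zip(xs,ys)]);c,sz,a=cv2.minAreaRect(P.astype(np.float32));print("dock",c,sz,a,st[i])
d=np.linalg.norm(P-[422.5,-272],axis=1);print("nearest",d.min(),P[d.argmin()])
for y in range(130,181,5):
    u=np.array([np.cos(np.radians(y)),np.sin(np.radians(y))]);w=np.array([-u[1],u[0]]);q=P-[422.5,-272];A=q@u;B=abs(q@w)
    print(y,"dock nearest along axis within 14mm:",abs(A[B<14]).min() if (B<14).any() else None,"wall y",-272-93.5*abs(u[1])-37.5*abs(u[0]))
E
```

```text
time_s: 19.65
position: [573.3, -113.2, 101.5]
tool_rot: [[-0.745, -0.667, -0.021], [-0.667, 0.745, -0.0], [0.016, 0.014, -1.0]]
ft_force: [-0.1, -0.4, -0.7]
width: 0.874
grip_force: 0.0
time_s: 20.05
position: [579.2, -112.4, 207.2]
tool_rot: [[-0.745, -0.667, -0.01], [-0.667, 0.745, -0.0], [0.008, 0.006, -1.0]]
ft_force: [0.3, -0.4, -0.5]
width: 0.997
grip_force: 0.0
pos [ 575.05 -113.17  200.72] yang 131.81573414858227 w 0.997705918411767 F [-0.11 -0.08  0.12] grip 0.0 j7 107.60451016305504  -> units [ 5.46 -0.45  2.1 ] turn -3.8640443085696226
[ 27.64  44.31 -37.9   97.29  33.18  51.57 107.6 ]
dock (551.852783203125, -294.08221435546875) (69.59626770019531, 159.16297912597656) 76.41161346435547 [   8   10   34   58 1357]
nearest 52.44622744215467 [ 474.42 -279.38]
130 dock nearest along axis within 14mm: None wall y -367.72969079486967
135 dock nearest along axis within 14mm: None wall y -364.63098833543773
140 dock nearest along axis within 14mm: 53.34852784437912 wall y -360.8273081226531
145 dock nearest along axis within 14mm: 52.68629094119878 wall y -356.34759845965993
150 dock nearest along axis within 14mm: 52.96536024846586 wall y -351.2259526419165
155 dock nearest along axis within 14mm: 51.40378328455996 wall y -345.5013494866298
160 dock nearest along axis within 14mm: 51.317771745771914 wall y -339.21735668042163
165 dock nearest along axis within 14mm: 52.065600536929054 wall y -332.4217992029258
170 dock nearest along axis within 14mm: 52.40534856309758 wall y -325.1663953498158
175 dock nearest along axis within 14mm: 52.36983042289696 wall y -317.5063631253465
180 dock nearest along axis within 14mm: 51.92391614457648 wall y -309.5
```

Yaw 165° with the fingers opened to about 54 mm clears the dock and the right analyser. Moving to the cap.

```bash
python3 -m handwheel '[[[1.2,-0.1,0],-5.5,0.38],[[2.4,-0.2,0.5],-5.5,0.38],[[3.6,-0.3,1.2],-5.5,0.38],[[4.8,-0.4,2.0],-5.5,0.38],[[5.46,-0.45,2.1],-5.5,0.38]]';python3 -m handwheel '[[[0,0,0],0,0.38],[[0,0,0],0,0.38],[[0,0,0],0,0.38]]'; python3 -c "
from h import *
units([422.0,-272,60],165);print(bot.sense()['joint_pos'],bot.sense()['tool_rot'])"
```

```text
time_s: 20.95
position: [420.4, -273.1, 118.5]
tool_rot: [[-0.26, -0.965, -0.024], [-0.966, 0.26, 0.002], [0.005, 0.023, -1.0]]
ft_force: [0.2, -1.9, 0.3]
width: 0.621
grip_force: 0.0
time_s: 21.25
position: [424.8, -271.1, 121.3]
tool_rot: [[-0.261, -0.965, -0.018], [-0.965, 0.261, 0.0], [0.004, 0.018, -1.0]]
ft_force: [0.5, 0.3, 0.2]
width: 0.618
grip_force: 0.0
pos [ 424.84 -271.11  121.33] yang 164.89558810224867 w 0.6177312104567573 F [0.45 0.28 0.16] grip 0.0 j7 140.58416040714334  -> units [0.03 0.04 1.53] turn -0.01740198295855559
[ 51.31  47.91 -41.1  114.84  51.85  38.84 140.58] [[-0.26 -0.97 -0.02]
 [-0.97  0.26  0.  ]
 [ 0.    0.02 -1.  ]]
```

```bash
python3 -m handwheel '[[[0.02,0,0.9],0,0.38],[[0.02,0,1.5],0,0.38],[[0.02,0,1.6],0,0.38],[[0.02,0,1.6],0,0.38]]';python3 -m handwheel '[[[0,0,0.3],0,0.38],[[0,0,0.6],0,0.38],[[0,0,0.9],0,0.38],[[0,0,0.9],0,0.38],[[0,0,0.9],0,0.38]]'; python3 -c "
from h import *
units([422.5,-272,20],165);print(bot.sense()['joint_pos'],bot.sense()['tool_rot'])"
```

```text
time_s: 21.65
position: [422.9, -271.8, 57.2]
tool_rot: [[-0.26, -0.965, -0.02], [-0.966, 0.26, 0.0], [0.005, 0.019, -1.0]]
ft_force: [1.4, -0.3, 0.1]
width: 0.622
grip_force: 0.0
time_s: 22.15
position: [422.1, -272.9, 22.1]
tool_rot: [[-0.261, -0.965, -0.018], [-0.965, 0.262, -0.001], [0.006, 0.017, -1.0]]
ft_force: [-0.1, 1.0, -0.5]
width: 0.618
grip_force: 0.0
pos [ 422.15 -272.89   22.13] yang 164.83796655389867 w 0.6183450924087894 F [-0.07  0.95 -0.49] grip 0.0 j7 127.65323405203304  -> units [-0.02 -0.    0.05] turn -0.027005574350222144
[ 45.57  56.46 -30.63 116.8   66.91  28.08 127.65] [[-0.26 -0.97 -0.02]
 [-0.97  0.26 -0.  ]
 [ 0.01  0.02 -1.  ]]
```

```bash
python3 -m handwheel '[[[-0.015,0,0.06],0,0.38],[[-0.015,0,0.06],0,0.5],[[-0.015,0,0.06],0,0.75],[[-0.015,0,0.06],0,0.75],[[-0.015,0,0.06],0,0.75]]' 20;python3 -m handwheel '[[[0,0,0],0,0.75],[[0,0,0],0,0.75],[[0,0,0],0,0.75]]' 20; python3 -c "
from h import *
units([422.5,-272,20],165)"; python3 -m handwheel '[[[0,0,-0.5],0,0.75],[[0,0,-1.5],0,0.75],[[0,0,-2.5],0,0.75],[[0,0,-3.6],0,0.75],[[0,0,-3.9],0,0.75]]' 20; python3 -c "
from h import *
units([573.8,-113.4,190],133)"
```

```text
time_s: 22.65
position: [421.5, -272.5, 18.9]
tool_rot: [[-0.262, -0.965, -0.02], [-0.965, 0.262, -0.001], [0.006, 0.019, -1.0]]
ft_force: [0.4, -0.7, 3.0]
width: 0.382
grip_force: 20.0
time_s: 22.95
position: [421.4, -272.5, 18.8]
tool_rot: [[-0.262, -0.965, -0.02], [-0.965, 0.262, -0.001], [0.006, 0.019, -1.0]]
ft_force: [0.5, -0.4, 4.6]
width: 0.376
grip_force: 20.0
pos [ 421.44 -272.53   18.85] yang 164.80860953017716 w 0.37622445056441745 F [ 0.52 -0.36  4.59] grip 19.981928273336962 j7 127.09690413878047  -> units [-0.02 -0.02 -0.03] turn -0.03189841163713917
time_s: 23.45
position: [426.0, -272.5, 178.0]
tool_rot: [[-0.262, -0.965, -0.015], [-0.965, 0.262, -0.002], [0.006, 0.014, -1.0]]
ft_force: [0.6, 0.0, -1.6]
width: 0.379
grip_force: 20.0
pos [ 426.01 -272.54  177.97] yang 164.8058465466022 w 0.3793929609706818 F [ 0.6   0.02 -1.56] grip 19.976053345017135 j7 146.71319259418155  -> units [-4.81 -2.52 -0.37] turn 5.3009744244337
```

Cap held (33 mm). Carrying it over the stub.

```bash
python3 -m handwheel '[[[-1.0,-0.5,-0.35],5.3,0.75],[[-2.0,-1.05,-0.35],5.3,0.75],[[-3.0,-1.6,-0.35],5.3,0.75],[[-4.0,-2.1,-0.35],5.3,0.75],[[-4.81,-2.52,-0.35],5.3,0.75]]';python3 -m handwheel '[[[0,0,0],0,0.75],[[0,0,0],0,0.75],[[0,0,0],0,0.75],[[0,0,0],0,0.75]]'; python3 -c "
from h import *
units([574.0,-113.4,145],133);print(bot.sense()['tool_rot'])"
```

```text
time_s: 23.95
position: [573.1, -110.6, 184.6]
tool_rot: [[-0.731, -0.682, -0.021], [-0.682, 0.732, -0.0], [0.016, 0.014, -1.0]]
ft_force: [0.9, 0.2, -0.4]
width: 0.376
grip_force: 20.0
time_s: 24.35
position: [571.0, -115.1, 184.9]
tool_rot: [[-0.733, -0.68, -0.022], [-0.68, 0.733, -0.002], [0.017, 0.014, -1.0]]
ft_force: [0.7, 0.2, -1.0]
width: 0.379
grip_force: 20.0
pos [ 570.98 -115.08  184.93] yang 132.86701879452934 w 0.37897399862979303 F [ 0.72  0.19 -0.98] grip 19.975587205553893 j7 107.97111364458176  -> units [-0.1  -0.03  1.  ] turn -0.022163534245109417
[[-0.73 -0.68 -0.02]
 [-0.68  0.73 -0.  ]
 [ 0.02  0.01 -1.  ]]
```

```bash
python3 -m handwheel '[[[-0.1,-0.03,0.5],0,0.75],[[-0.1,-0.03,1.0],0,0.75],[[-0.1,-0.03,1.0],0,0.75],[[-0.1,-0.03,1.0],0,0.75],[[-0.1,-0.03,1.0],0,0.75]]'; python3 -c "
from h import *
units([574.0,-113.3,137],133)
s=avg('scene',3);cv2.imwrite('pics/c7.png',crop(s,425,250,60,60,8))"
```

```text
time_s: 24.85
position: [575.6, -111.7, 146.4]
tool_rot: [[-0.732, -0.681, -0.019], [-0.682, 0.732, -0.001], [0.014, 0.012, -1.0]]
ft_force: [0.5, 0.1, 0.2]
width: 0.376
grip_force: 20.0
pos [ 575.62 -111.7   146.44] yang 132.95988412965934 w 0.37600289001998294 F [0.53 0.05 0.17] grip 19.975603159109596 j7 105.58212713885443  -> units [ 0.05 -0.    0.24] turn -0.006685978390109426
```

View pics/c7.png

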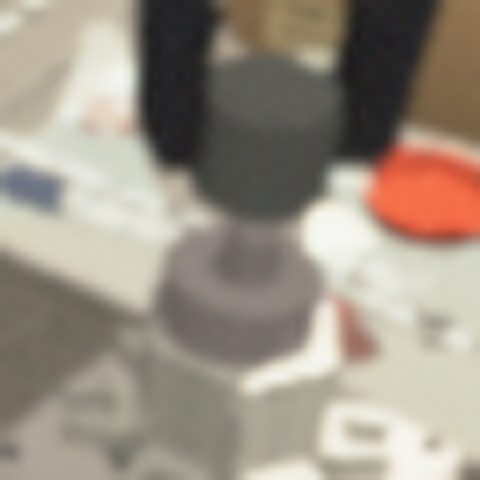

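The spacer sits on the hub, and the cap at crop (268,130) is just above the tip at (255,235). Fine correction and lowering.

```bash
python3 -m handwheel '[[[0.04,0,0],0,0.75],[[0.04,0,0],0,0.75],[[0.04,0,0.1],0,0.75],[[0.04,0,0.15],0,0.75],[[0.04,0,0.15],0,0.75]]'; python3 -c "
from h import *
units([574.0,-113.3,137],133)"
```

```text
time_s: 25.5
position: [573.6, -112.3, 138.9]
tool_rot: [[-0.731, -0.682, -0.021], [-0.682, 0.731, -0.0], [0.016, 0.014, -1.0]]
ft_force: [-0.6, 0.1, -0.5]
width: 0.378
grip_force: 20.0
pos [ 573.57 -112.35  138.94] yang 133.0114386870894 w 0.37755311469827607 F [-0.57  0.06 -0.52] grip 19.975619986653328 j7 105.23507256819607  -> units [ 0.01 -0.03  0.05] turn 0.001906447848232536
```

```bash
python3 -m handwheel '[[[0.01,-0.025,0],0,0.75],[[0.01,-0.025,0.05],0,0.75],[[0.01,-0.025,0.1],0,0.75],[[0.01,-0.025,0.1],0,0.75]]'; python3 -c "
from h import *
units([574.0,-113.3,124],133)"
```

```text
time_s: 25.9
position: [574.0, -113.4, 135.1]
tool_rot: [[-0.731, -0.682, -0.021], [-0.682, 0.731, -0.0], [0.015, 0.014, -1.0]]
ft_force: [0.5, -0.1, -0.4]
width: 0.379
grip_force: 20.0
pos [ 574.01 -113.4   135.15] yang 133.00497254971148 w 0.37913752312352306 F [ 0.5  -0.1  -0.41] grip 19.97566689737141 j7 105.11530561325355  -> units [-0.01 -0.    0.28] turn 0.0008287582852470147
```

```bash
python3 -m handwheel '[[[0,0,0.06],0,0.75],[[0,0,0.12],0,0.75],[[0,0,0.18],0,0.75],[[0,0,0.22],0,0.75],[[0,0,0.22],0,0.75]]'; python3 -c "
from h import *
units([574.0,-113.3,123.8],133)"
```

```text
time_s: 26.4
position: [574.4, -113.4, 126.5]
tool_rot: [[-0.731, -0.682, -0.02], [-0.682, 0.731, -0.0], [0.015, 0.013, -1.0]]
ft_force: [1.6, -0.6, -1.3]
width: 0.379
grip_force: 20.0
pos [ 574.4  -113.38  126.52] yang 133.00800216976768 w 0.37932488423238153 F [ 1.61 -0.57 -1.31] grip 19.98182028561132 j7 104.57911492775207  -> units [0.   0.01 0.07] turn 0.0013336949612797373
```

```bash
python3 -m handwheel '[[[0,0,0.04],0,0.75],[[0,0,0.08],0,0.75],[[0,0,0.1],0,0.75],[[0,0,0.1],0,0.75]]'; python3 -c "
from h import *
units([574.0,-113.3,123.8],133)"
```

```text
time_s: 26.8
position: [574.4, -113.4, 123.8]
tool_rot: [[-0.731, -0.682, -0.019], [-0.682, 0.731, -0.001], [0.015, 0.012, -1.0]]
ft_force: [0.4, -2.0, 8.0]
width: 0.381
grip_force: 20.0
pos [ 574.42 -113.44  123.78] yang 132.99480948012425 w 0.38110622249161535 F [ 0.44 -2.04  8.03] grip 19.95388540701242 j7 104.32954490016263  -> units [ 0.01  0.01 -0.  ] turn -0.0008650866459589679
```

Contact at 123.8 mm, as expected. Releasing, backing off and checking.

```bash
python3 -m handwheel '[[[0,0,0],0,0.4],[[0,0,0],0,0.2],[[0,0,0],0,0],[[0,0,0],0,0],[[0,0,0],0,0]]';python3 -m handwheel '[[[0,0,-0.4],0,0],[[0,0,-1.2],0,0],[[0,0,-2.2],0,0],[[0,0,-3],0,0],[[0,0,-3],0,0]]';python3 -m handwheel '[[[0,0,0],0,0],[[0,0,0],0,0],[[0,0,0],0,0]]'; python3 -c "
from h import *
s=avg('scene',3);cv2.imwrite('pics/c8.png',crop(s,410,275,100,75,8))"
```

```text
time_s: 27.3
position: [573.7, -113.3, 122.5]
tool_rot: [[-0.731, -0.682, -0.021], [-0.682, 0.731, -0.0], [0.015, 0.014, -1.0]]
ft_force: [-0.3, 0.2, -0.6]
width: 0.811
grip_force: 0.0
time_s: 27.8
position: [579.1, -112.7, 247.1]
tool_rot: [[-0.731, -0.682, -0.012], [-0.682, 0.731, -0.001], [0.009, 0.007, -1.0]]
ft_force: [-0.6, 0.5, 0.3]
width: 0.998
grip_force: 0.0
time_s: 28.1
position: [575.4, -113.5, 241.2]
tool_rot: [[-0.731, -0.682, -0.023], [-0.682, 0.731, -0.0], [0.017, 0.015, -1.0]]
ft_force: [-0.1, -0.9, 0.1]
width: 1.0
grip_force: 0.0
```

View pics/c8.png

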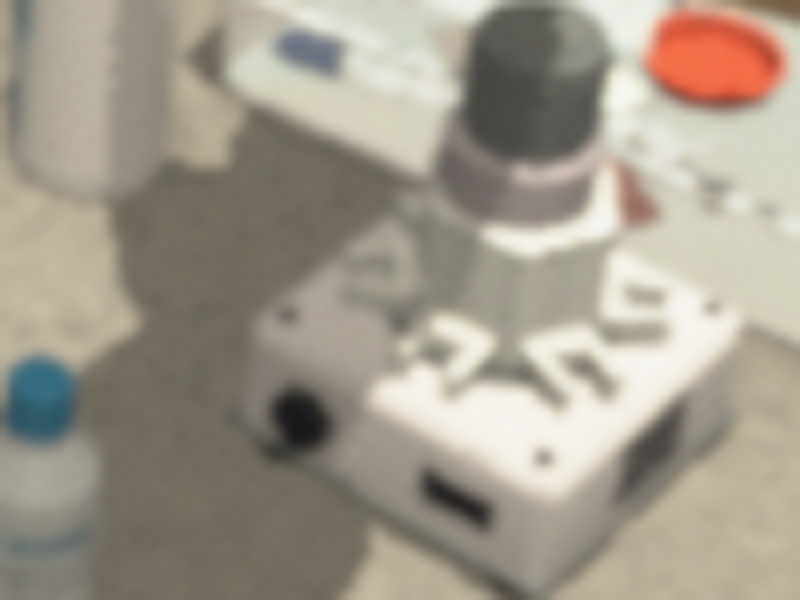

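The picture shows carousel, spacer and cap stacked flush and upright, cap at crop (535,80), with the robot clear. Handing in.

```bash
python3 -c "
from rig import bot
print(bot.close_job())"
```

```text
the job is handed in; nothing more can be done
None
```

The mixer is back together: carousel meshed and fully down, then spacer, then cap. Each made contact at its expected height. I handed the job in at about 28 s with the robot clear, but no verdict came back.

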